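# Clear the bottle clamp and grip a flacon

## Robot

A 6-joint arm with a two-finger parallel gripper is mounted at the origin on the work surface. World frame = base frame: x ahead of the robot, y to its left, z up, the work surface at z = 0. Lengths are in m, angles in rad, forces in N, time in s.
With the tool pointing down it reaches from about 0.375 to 0.975 m from the base axis. Payload 3.8 kg.
Tool frame: the origin (TCP) lies at the very end of the fingers, on their centre line; the grasp point (between the pads) lies 19 mm behind it; z points along the fingers, y is the line along which they close (so a half turn about z gives the same grasp; the last joint's range is limited). The gripper opens to 85 mm and grips with 20 to 120 N. Pads are 22 mm wide; open, the fingers measure 114 mm over their backs; the gripper's body (76 mm by 85 mm) begins 54 mm behind the grasp point. The pads swing forward as they close: fully open they stand 13 mm farther back than shut.
Start: joints at [-1.309, 0.264, 1.604, -0, 1.274, -0.037], TCP at [0.199, -0.645, 0.231] pointing down, gripper open.
Joint ranges: [-2.63, 2.63], [-0.94, 2.18], [0.31, 2.57], [-1.31, 4.45], [0, 2.66], [-2.55, 2.55]. Speed limits (rad/s): [2.57, 2.57, 3.14, 3.14, 3.14, 3.14].

## Interface

Orientations are given as a rotation vector (axis times angle).
In Python, from workcell import * gives the robot as it stands.
- The arm moves only by the shell command python3 -m crank 'ROWS' [OPENING] [FORCE]. ROWS is JSON, a list that holds one entry, the list of rows, each a list of 6 numbers: the shift along the tool's x, y, z in cm, then the turn, a rotation vector about the tool's x, y, z in rad. In form: [[[dx, dy, dz, ax, ay, az], ...]]. A call has 1 to 8 rows; each row shifts and turns the commanded pose from where the row before left it, along the tool's axes as they then stand; what a row does not reach is not made up. A row lasts 1/12 s, in which the tool goes at most 41.7 mm and 7.16 degrees, less where a joint would pass 70% of its speed; a pose out of reach is approached as far as the arm can. A call with a gripper value outside its range is refused whole. OPENING is the finger opening in cm, from 0 to 8.54, set as the call begins (- or left out, the last holds). The fingers move at their own pace and stop on an object; FORCE is the grip in N (left out, the last holds). Time passes only in rows, so rows that do not move let the fingers close. It gives the time, the measured TCP pose, the force, the opening and the grip force at its end, in the units of the state.
- read_state(): the state, without advancing time (a new reading comes with each control period).
- read_camera(name): name is "scene" or "top"; returns the picture (384x512x3 uint8, blue, green, red); there is no depth.
- camera_model(name): a dict with "camera_matrix" (3x3 intrinsics, pixels), "k1" (the pictures are not rectified: a ray, as slopes to the right and down, at radius r is drawn at 1 + k1 r^2 times it, then the intrinsics apply), "R" (3x3) and "t" (3): a world point X has camera coordinates R X + t. Camera axes: x right, y down, z forward; pixel columns grow to the right and rows downward; lengths in m; the calibration is good to about 2 mm. A picture is of the moment at which its call begins. camera_model takes no time and is no camera call.
- finish_job(): hands the job in; it is judged then, once.
The state is a dict: "time": time; "q": joint angles; "joint_vel": joint speeds; "joint_torque": joint torques, N m; "tool_pos": TCP position; "tcp_rot": TCP orientation; "wrist_force": force on the tool from outside, world axes, zero at the start; "torque": the same for the moment, N m; "width": opening from 0.0 (shut) to 1.0 (fully open); "grip_force": force on a finger pad.
Only numpy, scipy, OpenCV 4.12 (cv2) and the standard library are available. Lean on these libraries where they do the work, as an engineer would, in place of code of your own. Each camera call takes 0.05 s, during which the arm holds its last target. There are 200 camera calls.

## Task

Pick up the scraper block and use it to sweep the three brass chips off the white plate of the bottle clamp onto the bench (do not touch the chips with the fingers), then stand the scraper upright on the bench again. Now pump the clamp's trigger forward and back, as often as needed, until the jaw's sprung pad has pushed the glass flacon against the fixed jaw and is itself pressed about half way in, never nearly all the way, or the flacon is crushed. The clamp grips only while its trigger is pushed, so finish while still holding the trigger forward; do not touch the flacon with the robot, and leave the other things on the bench where they are, the flacon upright.

Things in the scene. Friction and masses are not known exactly. Their poses are not given: they have to be found in the camera images.
- clamp: One-hand ratchet bottle clamp, fixed to the bench. Origin: on the bench (z = 0), on its centre line; +x is the way the moving jaw advances, +y to the left of that, z up. Copper-coloured base plate, x = -200 to +145 mm, 90 mm wide (y = -45 to +45), 10 mm thick. All clamp x, y, z below are in this frame.
- plate_mid (a point): Centre of the top of the white plate that lies on the clamp's base, 170 mm long (clamp x = -25 to +145 mm), 90 mm wide, top at z = 16 mm; the point is at clamp x = +60 mm, y = 0. The chips and the flacon are on this plate.
- fixed_jaw (a point): Middle of the inner face of the fixed jaw, a block 60 mm wide and 22 mm thick at the clamp's +x end, z = 16 to 56 mm; the point is at clamp x = +118 mm, y = 0, z = 36 mm.
- jaw_top (a point): Middle of the top of the moving jaw, a block 24 x 50 x 36 mm (clamp x, y, z); the point is at clamp x = -48 mm + joint jaw, z = 54 mm. On two sprung stems in front it carries a rubber pad 8 x 40 x 30 mm, z = 20 to 50 mm, face at clamp x = -5 mm + joint jaw - joint pad. A toothed bar 12 mm wide (top z = 33 mm) trails behind it, 156 mm long, between cheeks up to 42 mm high.
- trigger_grip (a point): Grip point of the trigger, a dark upright steel paddle 10 mm thick (along clamp x), 26 mm wide (along clamp y), from z = 38 to 92 mm; the point is at its middle, z = 70 mm, at clamp x = -155 mm + joint trigger, y = 0. Pinch it from above (or push it from behind) and move it along clamp +x; it slides straight, without turning.
- trigger (a joint): Trigger slide (m): 0 = released (back), 0.032 = fully forward. A spring of 2 to 4 N returns it to 0. On the way forward its pawl catches a tooth (pitch 6 mm, so 0 to 6 mm of free play) and then carries the jaw along 1:1; on the way back it clicks over the teeth and the jaw stays.
- jaw (a joint): Moving jaw slide (m), grows towards the fixed jaw, 0 to 0.112; starts between 0 and 0.012. It drags with about 3 N, which is all that holds it while the trigger is let back: with the pad pressed in further than about 4 mm it then slips back.
- pad (a joint): How far the sprung pad is pressed back towards its jaw (m): 0 = free, 0.020 = bottomed. About 0.8 N per mm, so half way is 8 N; above 16 mm the flacon counts as crushed.
- flacon: Low rectangular glass flacon, loose, 40 x 46 x 38 mm (clamp x, y, z) with an aluminium collar 20 mm across and 8 mm high on top; stands on the white plate, 4 to 12 mm short of the fixed jaw. Origin at the centre of its underside, z up.
- chip0: Loose brass chip, 14 x 10 x 7 mm, one of three lying across the white plate between the pad and the flacon. Origin at the centre of its underside.
- chip1: Loose brass chip, 14 x 10 x 7 mm, one of three lying across the white plate between the pad and the flacon. Origin at the centre of its underside.
- chip2: Loose brass chip, 14 x 10 x 7 mm, one of three lying across the white plate between the pad and the flacon. Origin at the centre of its underside.
- scraper: Scraper block standing upright on the bench, right or left of the clamp: white plastic foot 44 x 26 mm (its x, y), 22 mm high, with a wooden grip 34 x 18 mm (x, y) above it, 95 mm high in all, 0.13 kg. Origin at the centre of its underside, z up. Grip it across the 18 mm (its y axis), about 70 mm above its underside.
- tin: Bystander: aluminium bottle, 56 mm across, 110 mm high, on the side of the clamp where the scraper is not. Origin under its centre.
- vial_a: Bystander: amber vial, 28 mm across, 60 mm high, nearer the robot than the clamp, left. Origin under its centre.
- vial_b: Bystander: amber vial, 28 mm across, 60 mm high, beyond the clamp. Origin under its centre.
- vial_c: Bystander: amber vial with a white cap, 28 mm across, 60 mm high, nearer the robot than the clamp, right. Origin under its centre.
- beaker: Bystander: empty glass beaker, 64 mm across, 70 mm high, beyond the clamp. Origin under its centre.
- jar: Bystander: white jar, 60 mm across, 60 mm high, left. Origin under its centre.
- brush: Bystander: small brush about 160 mm long lying on the bench, right. Origin under its middle.

How it is judged:
By the outcome, as a careful person would: the job done as asked, in the order asked, and still so for the second after the job is handed in, while the arm keeps its last pose, push and grip.
It also fails if it takes over 64 s, if anything falls off the work surface, if the arm or the gripper's body presses on something with over 40 N, if the wrist force passes 120 N, or if a joint passes its speed limit or range.

## Working session

There is one attempt and no reset: what is moved stays moved. The work goes in short steps, Python scripts to look and compute and a shell command to move; the robot and the scene stay as the last step left them, time stands still between calls to the robot, and variables do not carry over. Pictures are saved under pics/ and viewed, at most 10 in all, crops included, and the job is handed in when it is done.

```bash
mkdir -p pics; ls
python3 - <<'E'
from workcell import *
import cv2
for n in("scene","top"):
    cv2.imwrite(f"pics/{n}0.png",read_camera(n))
    m=camera_model(n);print(n,m)
s=read_state();print(s)
E
```

```text
pics
scene {'camera_matrix': array([[471.36267902,   0.        , 260.50959324],
       [  0.        , 471.36267902, 186.99782255],
       [  0.        ,   0.        ,   1.        ]]), 'k1': 0.055617853192886015, 'R': array([[-0.08263922,  0.99653594, -0.00932125],
       [ 0.8349487 ,  0.06412685, -0.54657882],
       [-0.5440877 , -0.05295161, -0.83735578]]), 't': array([ 0.03487048, -0.4344491 ,  1.41668157])}
top {'camera_matrix': array([[423.8753483 ,   0.        , 250.98071525],
       [  0.        , 423.8753483 , 190.64435793],
       [  0.        ,   0.        ,   1.        ]]), 'k1': -0.09769039586473577, 'R': array([[-0.01027993, -0.99979356,  0.01752581],
       [-0.99827211,  0.00924708, -0.05802829],
       [ 0.05785425, -0.01809205, -0.99816109]]), 't': array([0.01221121, 0.57463909, 1.24267369])}
{'time': 0.1, 'q': array([-1.30891799e+00,  2.64676031e-01,  1.60525296e+00,  1.32314810e-05,
        1.27370542e+00, -3.68892421e-02]), 'joint_vel': array([-0.00102051, -0.00219027, -0.00080769,  0.00115252, -0.00059685,
        0.00103219]), 'joint_torque': array([ 7.57853759e-04, -5.16706502e+01, -3.68590736e+01,  7.92141094e-06,
        6.24322041e-03,  9.96081127e-06]), 'tool_pos': array([ 0.19851744, -0.6444484 ,  0.23007935]), 'tcp_rot': array([-3.10459790e+00, -4.67251304e-01,  3.40067230e-04]), 'wrist_force': array([ 0.16391359,  0.53380287, -0.24834753]), 'torque': array([-0.01592896,  0.02843615,  0.01323412]), 'grip_force': 0.0, 'width': 1.001408275396291}
```

View pics/scene0.png

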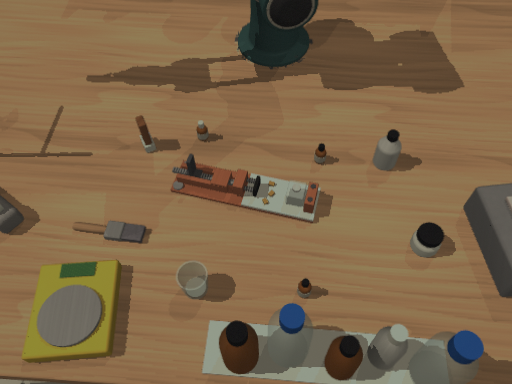

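View pics/top0.png

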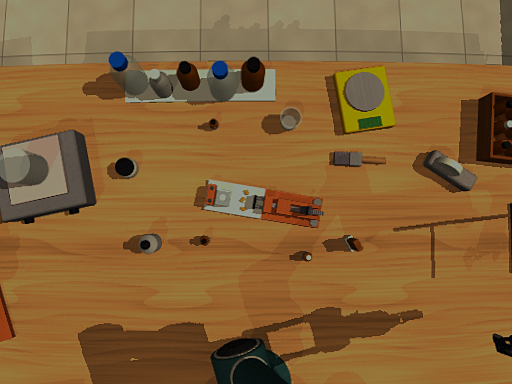

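The scene view shows the clamp running from (175,185) to (318,205), with chips near (268,190), the scraper at (147,135) and the tin at (388,150). The top view shows the clamp at (205–323,180–228) and the scraper at (353,243). Next I'll take enlarged crops.

Run:
```python
import cv2
t=cv2.imread("pics/top0.png");s=cv2.imread("pics/scene0.png")
def grid(im,x0,y0,x1,y1,k,name):
    c=cv2.resize(im[y0:y1,x0:x1],None,fx=k,fy=k,interpolation=cv2.INTER_CUBIC)
    for x in range(-(-x0//20)*20,x1,20):
        cv2.putText(c,str(x),((x-x0)*k,10),0,.4,(255,255,0),1);cv2.line(c,((x-x0)*k,12),((x-x0)*k,20),(255,255,0),1)
    for y in range(-(-y0//20)*20,y1,20):
        cv2.putText(c,str(y),(0,(y-y0)*k+4),0,.4,(255,255,0),1);cv2.line(c,(28,(y-y0)*k),(36,(y-y0)*k),(255,255,0),1)
    cv2.imwrite(name,c)
grid(t,195,165,375,265,4,"pics/top0c.png")
grid(s,130,105,330,225,4,"pics/scene0c.png")
```

```text
(no output)
```

View pics/top0c.png

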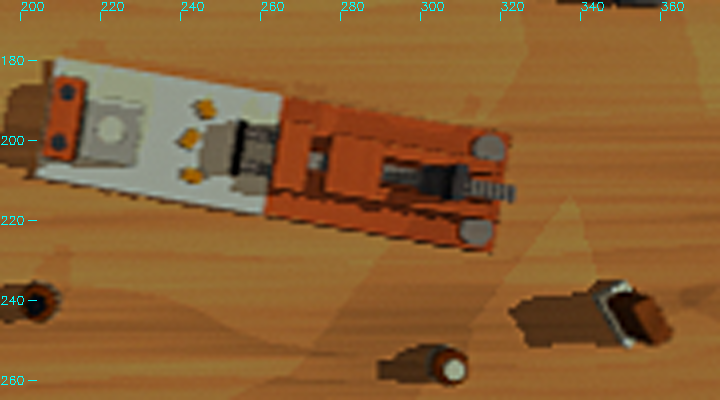

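View pics/scene0c.png

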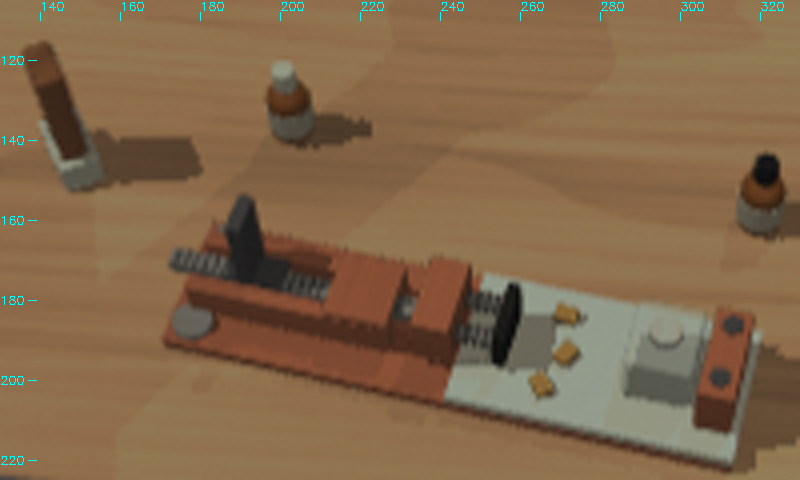

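Top crop: the white plate's corners are at (208,180), (204.5,209.5), (266,189) and (261,218.5), the chips at about (246,192), (242,199.5) and (243,209), and the scraper foot's left edge runs from (344,237) to (352,252). The scene crop agrees with this. Now I'll fit the poses.

```bash
cat > h.py <<'E'
import numpy as np,cv2
from scipy.optimize import least_squares
from scipy.spatial.transform import Rotation as Ro
from workcell import *
M={n:camera_model(n) for n in("scene","top")}
def proj(n,P):
    m=M[n];c=np.atleast_2d(P)@m["R"].T+m["t"];u=c[:,:2]/c[:,2:]
    u=u*(1+m["k1"]*(u**2).sum(1,keepdims=True))
    return u@m["camera_matrix"][:2,:2].T+m["camera_matrix"][:2,2]
def plane(n,px,z):
    px=np.atleast_2d(px).astype(float);f=lambda v:(proj(n,np.c_[v.reshape(-1,2),np.full(len(px),z)])-px).ravel()
    return least_squares(f,np.tile([.6,0.],len(px))).x.reshape(-1,2)
def w(pose,L):
    L=np.atleast_2d(L).astype(float);c,s=np.cos(pose[2]),np.sin(pose[2])
    return np.c_[pose[0]+c*L[:,0]-s*L[:,1],pose[1]+s*L[:,0]+c*L[:,1],L[:,2]]
def box(a,b,c,d,e,f):return np.array([[x,y,z] for x in(a,b) for y in(c,d) for z in(e,f)])/1000.
def draw(im,n,P,k,x0,y0,col):
    p=((proj(n,P)-[x0,y0]+.5)*k).astype(int)
    for i in range(8):
        for j in(1,2,4):
            if not i&j: cv2.line(im,tuple(map(int,p[i])),tuple(map(int,p[i|j])),col,1)
E
cat > fit.py <<'E'
from h import *
T=lambda l:np.array([[195+x/4,165+y/4] for x,y in l]);S=lambda l:np.array([[130+x/4,105+y/4] for x,y in l])
Lt=np.array([[145,-45,16],[145,45,16],[-25,-45,16],[-25,45,16],[-200,-45,10],[-200,45,10]])/1e3
pt=T([(53,60),(38,178),(283,97),(265,214),(510,133),(491,251)])
Ls=np.array([[-25,-45,16],[145,-45,16],[145,45,16],[-25,45,16],[-200,-45,10]])/1e3
ps=S([(443,402),(732,462),(760,330),(485,272),(165,340)])
f=lambda p:np.r_[(proj("top",w(p,Lt))-pt).ravel(),(proj("scene",w(p,Ls))-ps).ravel()]
r=least_squares(f,[.5,0,1.5],loss="soft_l1");C=r.x;print("clamp",C,np.degrees(C[2]));print(r.fun.reshape(-1,2).round(1).tolist())
def loc(xy):
    c,s=np.cos(C[2]),np.sin(C[2]);d=np.atleast_2d(xy)-C[:2];return np.c_[c*d[:,0]+s*d[:,1],-s*d[:,0]+c*d[:,1]]
print("chips top",loc(plane("top",T([(205,107),(188,138),(191,176)]),.021)).round(4).tolist())
print("chips sc",loc(plane("scene",S([(541,385),(567,352),(567,314)]),.021)).round(4).tolist())
print("collar",loc(plane("top",T([(111,129)]),.062)),loc(plane("scene",S([(666,333)]),.062)))
print("trig top",loc(plane("scene",S([(243,202)]),.092)),loc(plane("top",T([(457,182)]),.092)))
print("vialc",plane("top",T([(454,370)]),.06),"viala",plane("top",T([(38,302)]),.06))
foot=np.mean([plane("scene",S([(70,160)]),.015)[0],plane("scene",S([(70,160)]),.015)[0]],0);top=plane("top",T([(645,315)]),.095);print("scr",foot,top)
sc=np.array([top[0,0],top[0,1],np.radians(27)])
import sys
if len(sys.argv)>1: sc=np.array(eval(sys.argv[1]))
k=10;out=[]
for n,x0,y0 in(("top",325,225),("scene",125,105)):
    im=cv2.imread(f"pics/{n}0.png")[y0:y0+50,x0:x0+40];im=cv2.resize(im,None,fx=k,fy=k,interpolation=cv2.INTER_CUBIC)
    draw(im,n,w(sc,box(-22,22,-13,13,0,22)),k,x0,y0,(255,255,0));draw(im,n,w(sc,box(-17,17,-9,9,22,95)),k,x0,y0,(0,255,0));out.append(im)
cv2.imwrite("pics/fit.png",np.hstack(out))
E
python3 fit.py
```

```text
clamp [ 0.54038276 -0.00159724  1.40087207] 80.26405727742831
[[-0.1, -0.5], [-1.4, -0.1], [-1.2, -0.7], [-1.5, 0.0], [-0.5, -0.2], [-0.3, -0.0], [-0.6, -1.5], [-0.4, -0.7], [-0.1, -0.1], [-0.9, -0.0], [-2.0, -0.1]]
chips top [[0.0272, -0.0267], [0.036, -0.0021], [0.0293, 0.0253]]
chips sc [[0.0301, -0.0265], [0.0393, -0.001], [0.033, 0.0248]]
collar [[0.0909219  0.00185427]] [[ 0.09580491 -0.00058037]]
trig top [[-0.15309273  0.00812419]] [[-0.15528662  0.00092299]]
vialc [[ 0.37910454 -0.15522785]] viala [[0.43109837 0.14135121]]
scr [ 0.4257101  -0.28422568] [[ 0.41858273 -0.28511026]]
```

View pics/fit.png

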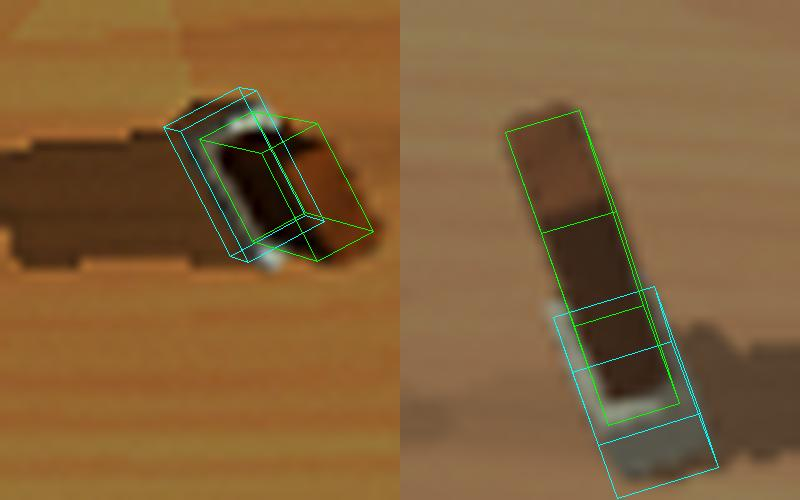

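```bash
sed -i 's/195+x\/4,165+y\/4/194.625+x\/4,164.625+y\/4/; s/130+x\/4,105+y\/4/129.625+x\/4,104.625+y\/4/' fit.py; python3 fit.py '[.4155,-.288,.471]'
cat > nav.py <<'E'
# nav.py x y z yaw_deg(of tool y axis, mod 180): turn (tool rotvec), then shift in the turned tool frame (cm)
from h import *
import sys
def nav(x,y,z,a):
    s=read_state();R=Ro.from_rotvec(s["tcp_rot"]);best=None
    for k in(0,180):
        t=np.radians(a+k);Y=np.array([np.cos(t),np.sin(t),0]);Z=np.array([0,0,-1.]);D=Ro.from_matrix(np.c_[np.cross(Y,Z),Y,Z])
        r=(R.inv()*D).as_rotvec();sh=D.inv().apply(np.array([x,y,z])-s["tool_pos"])*100
        print("turn",r.round(3),"shift after",sh.round(2),"before",R.inv().apply(np.array([x,y,z])-s["tool_pos"]).round(4)*100)
    print("q",s["q"].round(2),"t",s["time"],"pos",s["tool_pos"].round(4),"F",s["wrist_force"].round(1),"w",s["width"],s["grip_force"])
if __name__=="__main__": nav(*map(float,sys.argv[1:5]))
E
python3 nav.py .4155 -.288 .14 117
```

```text
clamp [ 0.54056231 -0.00172089  1.40150583] 80.30036903101232
[[0.3, -0.2], [-0.9, 0.2], [-0.8, -0.4], [-1.0, 0.3], [-0.1, 0.1], [0.1, 0.3], [-0.3, -1.0], [-0.0, -0.3], [0.3, 0.3], [-0.6, 0.4], [-1.7, 0.4]]
chips top [[0.0286, -0.0275], [0.0373, -0.0028], [0.0307, 0.0245]]
chips sc [[0.0291, -0.0256], [0.0383, -0.0], [0.032, 0.0258]]
collar [[0.09224675 0.00110637]] [[0.09487235 0.00033317]]
trig top [[-0.15416942  0.00922051]] [[-0.15399284  0.00034895]]
vialc [[ 0.38019207 -0.15416341]] viala [[0.43217412 0.14241389]]
scr [ 0.42460633 -0.28541323] [[ 0.41964833 -0.28406245]]
turn [-0.     0.003  2.969] shift after [-35.52  21.91   9.01] before [ 31.23 -27.66   9.07]
turn [-0.002 -0.    -0.172] shift after [ 35.52 -21.91   9.01] before [ 31.23 -27.66   9.07]
q [-1.31  0.26  1.61  0.    1.27 -0.04] t 0.1 pos [ 0.1985 -0.6444  0.2301] F [ 0.2  0.5 -0.2] w 1.001408275396291 0.0
```

View pics/fit.png

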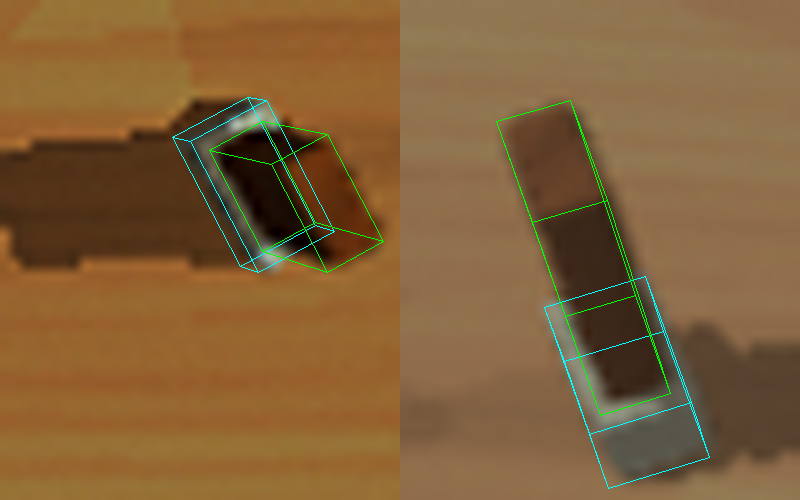

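The refit overlay matches the scraper in both views: foot at about (0.4155, -0.288), yaw 27°. Moving above it.

```bash
python3 -m crank '[[[0,0,0.5,0,0,-0.086],[0,0,0.5,0,0,-0.086],[3,-1.85,0.5,0,0,0],[3,-1.85,0.5,0,0,0],[3,-1.85,0.5,0,0,0],[3,-1.85,0.5,0,0,0],[3,-1.85,0.5,0,0,0],[3,-1.85,0.5,0,0,0]]]' 8.5 60; python3 -m crank '[[[3,-1.85,1,0,0,0],[3,-1.85,1,0,0,0],[3,-1.85,1,0,0,0],[3,-1.85,1,0,0,0],[3,-1.85,0.5,0,0,0],[2.5,-1.5,0.5,0,0,0],[0,0,0,0,0,0],[0,0,0,0,0,0]]]'; python3 nav.py .4155 -.288 .051 117
```

```text
time: 0.77
tool_pos: [0.3091, -0.4627, 0.1905]
tcp_rot: [-3.054, -0.732, 0.0]
wrist_force: [1.0, 0.3, 0.5]
width: 0.997
grip_force: 0.0
time: 1.43
tool_pos: [0.416, -0.2877, 0.1405]
tcp_rot: [-3.053, -0.738, 0.002]
wrist_force: [-0.0, -0.7, 0.3]
width: 0.992
grip_force: 0.0
turn [-1.000e-03 -2.000e-03 -3.139e+00] shift after [ 0.06 -0.    8.95] before [-0.05  0.02  8.95]
turn [-0.001  0.001  0.003] shift after [-0.06  0.    8.95] before [-0.05  0.02  8.95]
q [-0.65  0.02  2.05 -0.    1.07  0.44] t 1.4333 pos [ 0.416  -0.2877  0.1405] F [-0.  -0.7  0.3] w 0.9918328035625729 0.0
```

```bash
python3 -m crank '[[[0,0,2,0,0,0],[0,0,2,0,0,0],[0,0,2,0,0,0],[0,0,2,0,0,0],[0,0,0.95,0,0,0],[0,0,0,0,0,0]]]'; python3 -m crank '[[[0,0,0,0,0,0],[0,0,0,0,0,0],[0,0,0,0,0,0],[0,0,0,0,0,0],[0,0,0,0,0,0],[0,0,0,0,0,0],[0,0,0,0,0,0],[0,0,0,0,0,0]]]' 1.0 60;  python3 nav.py .5 -.2 .14 170
```

```text
time: 1.93
tool_pos: [0.4136, -0.2889, 0.0493]
tcp_rot: [-3.052, -0.73, 0.005]
wrist_force: [0.1, 0.3, -0.8]
width: 0.999
grip_force: 0.0
time: 2.6
tool_pos: [0.4168, -0.2898, 0.0527]
tcp_rot: [3.054, 0.733, 0.002]
wrist_force: [0.3, 0.4, 5.6]
width: 0.203
grip_force: 59.2
turn [-0.000e+00 -2.000e-03  2.216e+00] shift after [-10.29  -6.64  -8.73] before [11.5  -4.21 -8.72]
turn [ 0.002 -0.    -0.925] shift after [10.29  6.64 -8.73] before [11.5  -4.21 -8.72]
q [-0.66  0.13  2.12  0.    0.89  0.44] t 2.6 pos [ 0.4168 -0.2898  0.0527] F [0.3 0.4 5.6] w 0.20262494881359683 59.17462885379791
```

```bash
cat >> h.py <<'E'
C=np.array([.54056,-.00172,1.40151])
def loc(xy):
    c,s=np.cos(C[2]),np.sin(C[2]);d=np.atleast_2d(xy)-C[:2];return np.c_[c*d[:,0]+s*d[:,1],-s*d[:,0]+c*d[:,1]]
E
python3 - <<'E'
from h import *
print("padtop",loc(plane("top",[[194.6+235/4,164.6+147/4]],.05)),loc(plane("scene",[[129.6+514/4,104.6+287/4]],.05)))
print("starts",w(C,[[.036,-.066,0],[.036,-.040,0],[.036,.055,0]]))
E
python3 -m crank '[[[0,0,-2,0,0,0],[0,0,-3,0,0,-0.115],[0,0,-3,0,0,-0.115],[0,0,-3,0,0,-0.115],[0,0,-2,0,0,-0.115],[0,0,-1,0,0,-0.115],[0,0,0,0,0,-0.115],[0,0,0,0,0,-0.115]]]'; python3 -m crank '[[[0,0,0,0,0,-0.12],[0,0,0,0,0,0],[0,0,0,0,0,0]]]';  python3 nav.py .6117 .0227 .19 170.3
```

```text
padtop [[ 0.00256392 -0.0007807 ]] [[0.00202698 0.01783339]]
starts [[0.61168179 0.02264578 0.        ]
 [0.58605345 0.02702623 0.        ]
 [0.49241145 0.04303173 0.        ]]
time: 3.27
tool_pos: [0.4162, -0.2895, 0.1926]
tcp_rot: [2.517, 1.877, 0.001]
wrist_force: [0.5, 0.1, -1.7]
width: 0.203
grip_force: 58.8
time: 3.52
tool_pos: [0.4155, -0.2889, 0.1911]
tcp_rot: [-2.409, -2.014, 0.001]
wrist_force: [1.0, 0.4, -1.9]
width: 0.202
grip_force: 58.8
turn [-1.000e-03  2.000e-03  3.133e+00] shift after [-34.02 -14.09   0.11] before [34.15 13.78  0.11]
turn [-0.001 -0.001 -0.009] shift after [34.02 14.09  0.11] before [34.15 13.78  0.11]
q [-0.66 -0.03  2.   -0.    1.17 -0.48] t 3.5167 pos [ 0.4155 -0.2889  0.1911] F [ 1.   0.4 -1.9] w 0.20160595299412046 58.819230794906616
```

```bash
python3 -m crank '[[[3.4,1.41,0,0,0,-0.009],[3.4,1.41,0,0,0,0],[3.4,1.41,0,0,0,0],[3.4,1.41,0,0,0,0],[3.4,1.41,0,0,0,0],[3.4,1.41,0,0,0,0],[3.4,1.41,0,0,0,0],[3.4,1.41,0,0,0,0]]]'; python3 -m crank '[[[3.4,1.41,0,0,0,0],[3.4,1.41,0,0,0,0],[0,0,0,0,0,0],[0,0,2,0,0,0],[0,0,2,0,0,0],[0,0,0,0,0,0],[0,0,0,0,0,0]]]';  python3 nav.py .6117 .0227 .0705 170.3
python3 - <<'E'
import cv2
from h import *
a=cv2.resize(read_camera("top")[150:230,180:290],None,fx=5,fy=5,interpolation=2);b=cv2.resize(read_camera("scene")[140:230,220:330],None,fx=5,fy=5,interpolation=2)
cv2.imwrite("pics/pre.png",cv2.resize(np.vstack([a,b]),None,fx=.7,fy=.7))
E
```

```text
time: 4.18
tool_pos: [0.5728, -0.0381, 0.1913]
tcp_rot: [-2.401, -2.025, 0.001]
wrist_force: [-0.3, -0.7, -1.1]
width: 0.205
grip_force: 58.9
time: 4.77
tool_pos: [0.6096, 0.0223, 0.1498]
tcp_rot: [-2.397, -2.025, 0.006]
wrist_force: [-0.3, 0.0, -1.7]
width: 0.206
grip_force: 58.9
turn [-1.00e-03 -7.00e-03 -3.14e+00] shift after [-0.07 -0.2   7.93] before [0.08 0.24 7.93]
turn [-0.005  0.001  0.001] shift after [0.07 0.2  7.93] before [0.08 0.24 7.93]
q [-0.    0.21  1.83 -0.    1.11  0.16] t 4.7667 pos [0.6096 0.0223 0.1498] F [-0.3  0.  -1.7] w 0.2057746588636265 58.87900114059448
```

View pics/pre.png

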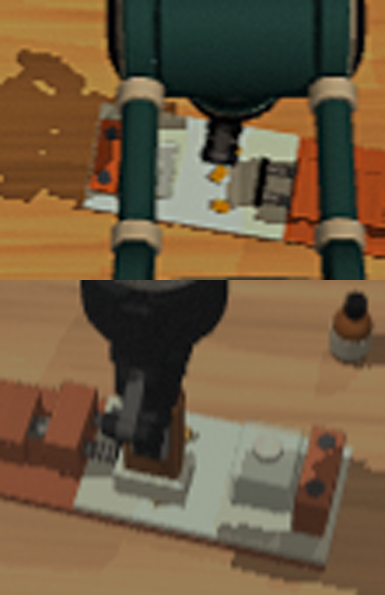

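The scraper is held upright: its foot is at crop (115–190,450–505) in the scene view, and the chips are still lying undisturbed. I'll check the foot's offset along clamp x.

Run:
```python
from h import *
p=[[220+115/3.5,140+207/3.5],[220+183/3.5,140+225/3.5]]
print(loc(plane("scene",p,.097)),loc(read_state()["tool_pos"][:2]))
x=np.array([[.036-.022,-.066-.013,.097],[.058,-.079,.097]])
print(proj("scene",w(C,x)),p)
```

```text
[[ 0.01475522 -0.07266522]
 [ 0.05776256 -0.07497831]] [[ 0.0355139  -0.06618212]]
[[251.74038274 201.54056766]
 [271.94395362 205.89971631]] [[252.85714285714286, 199.14285714285714], [272.2857142857143, 204.28571428571428]]
```

```bash
python3 -m crank '[[[0,0.6,0,0,0,0],[0,0,0,0,0,0],[0,0,2,0,0,0],[0,0,2,0,0,0],[0,0,2,0,0,0],[0,0,1.5,0,0,0],[0,0,0.4,0,0,0],[0,0,0,0,0,0]]]'; python3 nav.py .6117 .0227 .0705 170.3
```

```text
time: 5.53
tool_pos: [0.6167, 0.0213, 0.0719]
tcp_rot: [-2.397, -2.028, 0.003]
wrist_force: [-0.4, -0.7, -0.2]
width: 0.201
grip_force: 59.0
turn [-1.000e-03 -3.000e-03 -3.139e+00] shift after [-0.05  0.52  0.14] before [ 0.05 -0.52  0.14]
turn [-0.002  0.     0.003] shift after [ 0.05 -0.52  0.14] before [ 0.05 -0.52  0.14]
q [-0.01  0.3   1.87  0.    0.97  0.16] t 5.5333 pos [0.6167 0.0213 0.0719] F [-0.4 -0.7 -0.2] w 0.20107861786043366 58.996342420578
```

```bash
python3 -m crank '[[[0,-0.8,0.2,0,0,0],[0,-0.8,0,0,0,0],[0,-0.8,0,0,0,0],[0,-0.8,0,0,0,0],[0,-0.8,0,0,0,0],[0,-0.8,0,0,0,0],[0,-0.8,0,0,0,0],[0,-0.8,0,0,0,0]]]';python3 -m crank '[[[0,-0.8,0,0,0,0],[0,-0.8,0,0,0,0],[0,-0.8,0,0,0,0],[0,-0.8,0,0,0,0],[0,-0.8,0,0,0,0],[0,-0.8,0,0,0,0],[0,-0.8,0,0,0,0],[0,-0.8,0,0,0,0]]]'; python3 -m crank '[[[0,-0.2,0,0,0,0],[0,0,0,0,0,0],[0,0,-2,0,0,0],[0,0,-3,0,0,0],[0,0,-3,0,0,0],[0,0,-3,0,0,0]]]'; python3 nav.py .4155 -.288 .19 117
```

```text
time: 6.2
tool_pos: [0.5534, 0.0323, 0.071]
tcp_rot: [2.398, 2.03, 0.0]
wrist_force: [0.3, 0.3, -0.9]
width: 0.206
grip_force: 59.0
time: 6.87
tool_pos: [0.4903, 0.0428, 0.0707]
tcp_rot: [-2.398, -2.03, 0.0]
wrist_force: [-0.7, -0.3, -1.2]
width: 0.205
grip_force: 59.0
time: 7.37
tool_pos: [0.4892, 0.0429, 0.1818]
tcp_rot: [-2.398, -2.029, 0.0]
wrist_force: [0.1, 0.5, -1.4]
width: 0.204
grip_force: 58.9
turn [-0.    -0.    -2.208] shift after [ 21.59 -26.14  -0.82] before [-33.86  -1.8   -0.81]
turn [-0.     0.     0.934] shift after [-21.59  26.14  -0.82] before [-33.86  -1.8   -0.81]
q [ 0.04 -0.05  2.04 -0.    1.15  0.2 ] t 7.3667 pos [0.4892 0.0429 0.1818] F [ 0.1  0.5 -1.4] w 0.20376364852440637 58.91610324382782
```

```bash
python3 -m crank '[[[-4,-0.2,-0.2,0,0,0],[-4,-0.2,-0.2,0,0,0],[-4,-0.2,-0.2,0,0,0],[-4,-0.2,-0.2,0,0,0],[-4,-0.2,0,0,0,0],[-4,-0.2,0,0,0,0],[-4,-0.2,0,0,0,0],[-4,-0.2,0,0,0,0]]]';python3 -m crank '[[[-1.9,-0.2,0,0,0,0],[0,0,0,0,0,0],[0,0,0,0,0,0]]]'; python3 nav.py .4155 -.288 .0525 170.3;  python3 - <<'E'
import cv2
from h import *
a=cv2.resize(read_camera("top")[160:270,190:350],None,fx=5,fy=5,interpolation=2)
cv2.imwrite("pics/post.png",a); cv2.imwrite("pics/post_s.png",read_camera("scene"))
E
```

```text
time: 8.03
tool_pos: [0.4201, -0.2722, 0.1892]
tcp_rot: [2.397, 2.028, 0.001]
wrist_force: [1.6, 0.2, -1.6]
width: 0.206
grip_force: 59.1
time: 8.28
tool_pos: [0.4152, -0.2895, 0.1888]
tcp_rot: [-2.401, -2.026, -0.001]
wrist_force: [0.3, 0.5, -1.6]
width: 0.198
grip_force: 59.1
turn [ 1.000e-03  0.000e+00 -3.141e+00] shift after [-0.15 -0.   13.63] before [ 0.15 -0.   13.63]
turn [ 0. -0.  0.] shift after [ 0.15  0.   13.63] before [ 0.15 -0.   13.63]
q [-0.66 -0.03  2.01  0.    1.16 -0.49] t 8.2833 pos [ 0.4152 -0.2895  0.1888] F [ 0.3  0.5 -1.6] w 0.19847976580570637 59.091668128967285
```

View pics/post.png

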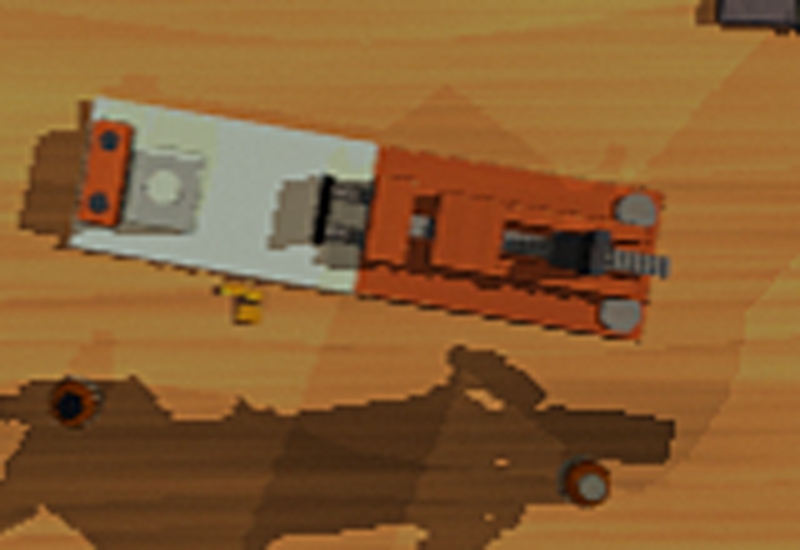

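The plate is clear, and the chips are clumped off its near edge at crop (240,300). I'll check them in the scene view, since one may be leaning.

Run:
```python
import cv2
a=cv2.imread("pics/post_s.png")[150:215,235:325];cv2.imwrite("pics/post_sc.png",cv2.resize(a,None,fx=8,fy=8,interpolation=2))
```

```text
(no output)
```

View pics/post_sc.png

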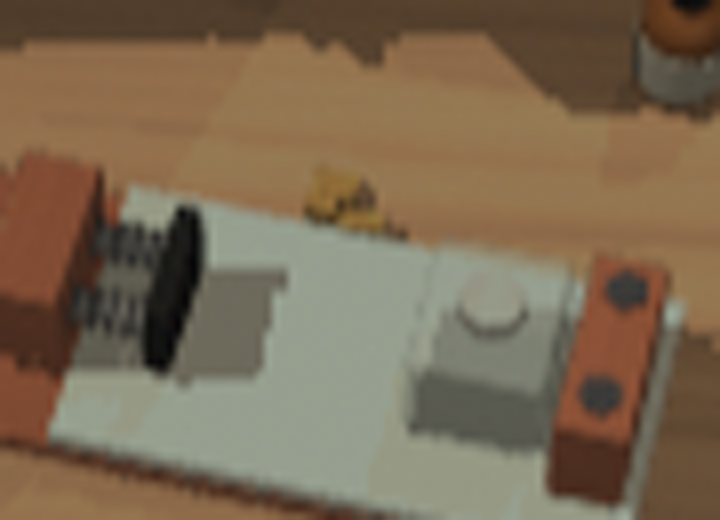

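Run:
```python
from h import *
S=lambda x,y:[[235+x/8-.44,150+y/8-.44]];T=lambda x,y:[[190+x/5-.4,160+y/5-.4]]
for z in(.007,.014,.02):
  for s,t in(((332,185),(247,312)),((362,222),(240,290))):
    print(z,loc(plane("scene",S(*s),z)).round(4),loc(plane("top",T(*t),z)).round(4))
a=cv2.resize(cv2.imread("pics/post_s.png")[165:185,262:292],None,fx=18,fy=18,interpolation=0)
b=cv2.imread("pics/post.png")[260:340,190:290];b=cv2.resize(cv2.resize(b,None,fx=.2,fy=.2,interpolation=3),None,fx=18,fy=18,interpolation=0)
cv2.imwrite("pics/cc.png",np.vstack([a,cv2.copyMakeBorder(b,0,0,0,180,0)]))
```

```text
0.007 [[0.0337 0.0673]] [[0.0343 0.0653]]
0.007 [[0.0457 0.0563]] [[0.0405 0.053 ]]
0.014 [[0.0347 0.0625]] [[0.0343 0.0652]]
0.014 [[0.0466 0.0516]] [[0.0404 0.053 ]]
0.02 [[0.0356 0.0584]] [[0.0342 0.0651]]
0.02 [[0.0474 0.0475]] [[0.0404 0.0529]]
```

View pics/cc.png

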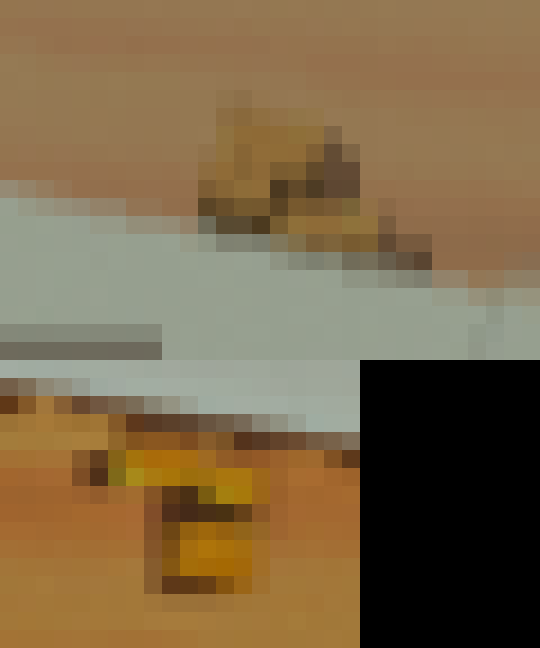

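The chips lie off the plate on the bench beside its near edge: a pair against the base at clamp y of about 53 mm and one at about 66 mm. Putting the scraper down now.

```bash
python3 -m crank '[[[0,0,3,0,0,0],[0,0,3,0,0,0],[0,0,3,0,0,0],[0,0,2.5,0,0,0],[0,0,1.2,0,0,0],[0,0,0.5,0,0,0],[0,0,0,0,0,0],[0,0,0,0,0,0]]]'; python3 -m crank '[[[0,0,0.1,0,0,0],[0,0,0.1,0,0,0],[0,0,0.1,0,0,0],[0,0,0,0,0,0]]]'
```

```text
time: 9.05
tool_pos: [0.4166, -0.2885, 0.0579]
tcp_rot: [2.396, 2.03, 0.001]
wrist_force: [0.2, -0.1, -0.7]
width: 0.201
grip_force: 58.9
time: 9.38
tool_pos: [0.4158, -0.2888, 0.0545]
tcp_rot: [2.397, 2.029, 0.0]
wrist_force: [0.4, -0.2, -0.6]
width: 0.204
grip_force: 58.9
```

```bash
python3 -m crank '[[[0,0,0.1,0,0,0],[0,0,0.1,0,0,0],[0,0,0,0,0,0]]]'; python3 -m crank '[[[0,0,0.05,0,0,0],[0,0,0.05,0,0,0],[0,0,0,0,0,0]]]'
```

```text
time: 9.63
tool_pos: [0.4158, -0.2887, 0.0527]
tcp_rot: [2.398, 2.029, 0.0]
wrist_force: [-1.9, 2.3, 5.2]
width: 0.201
grip_force: 59.9
time: 9.88
tool_pos: [0.4158, -0.2887, 0.0527]
tcp_rot: [2.398, 2.029, 0.0]
wrist_force: [-3.1, 2.7, 12.1]
width: 0.205
grip_force: 61.0
```

```bash
python3 -m crank '[[[0,0,-0.1,0,0,0],[0,0,-0.05,0,0,0],[0,0,0,0,0,0],[0,0,0,0,0,0]]]' 4.5 60; python3 -m crank '[[[0,0,-1.5,0,0,0],[0,0,-3,0,0,0],[0,0,-3,0,0,0],[0,0,-3,0,0,0],[0,0,0,0,0,0]]]'
python3 - <<'E'
from h import *
from nav import nav
p=w(C,[[-.155,0,0]])[0];print(p);nav(p[0],p[1],.155,80.3)
s=proj("scene",[[.416,-.2885,.015]])[0];im=read_camera("scene");cv2.imwrite("pics/scr_after.png",im)
# scraper check: brightness of white foot & brown grip at expected pixels
for q in([.4158,-.2887,.095],[.4158,-.2887,.06],[.4158+.013,-.2887,.012]):
    u=proj("scene",[q])[0].round().astype(int);print(u,im[u[1],u[0]])
E
```

```text
time: 10.22
tool_pos: [0.4154, -0.2883, 0.0522]
tcp_rot: [-2.398, -2.029, -0.0]
wrist_force: [-0.3, -0.3, 0.0]
width: 0.525
grip_force: 0.0
time: 10.63
tool_pos: [0.419, -0.2911, 0.1638]
tcp_rot: [2.39, 2.023, 0.004]
wrist_force: [1.1, -0.5, 0.5]
width: 0.524
grip_force: 0.0
[ 0.51444577 -0.15450431  0.        ]
turn [ 0.004  0.012 -1.567] shift after [-7.1  15.07  0.88] before [15.05  7.15  0.87]
turn [ 0.012 -0.004  1.574] shift after [  7.1  -15.07   0.88] before [15.05  7.15  0.87]
q [-0.66 -0.    2.03  0.    1.1  -0.49] t 10.6333 pos [ 0.419  -0.2911  0.1638] F [ 1.1 -0.5  0.5] w 0.524424492072362 0.0
[139 121] [ 42  67 103]
[143 130] [25 38 57]
[146 147] [80 92 94]
```

```bash
python3 -m crank '[[[3.6,1.7,0,0,0,0],[3.6,1.7,0,0,0,0],[3.6,1.7,0,0,0,0],[3.6,1.7,0,0,0,0],[0.65,0.35,0,0,0,0],[0,0,0,0,0,0.121],[0,0,0,0,0,0.121],[0,0,0,0,0,0.121]]]'; python3 -m crank '[[[0,0,0,0,0,0.121],[0,0,0,0,0,0.121],[0,0,0,0,0,0.121],[0,0,0,0,0,0.121],[0,0,0,0,0,0.121],[0,0,0,0,0,0.121],[0,0,0,0,0,0.121],[0,0,0,0,0,0.121]]]' ; python3 -m crank '[[[0,0,0,0,0,0.121],[0,0,0,0,0,0.121],[0,0,0,0,0,0],[0,0,0,0,0,0]]]';python3 nav.py .5144 -.1545 .066 80.3
```

```text
time: 11.35
tool_pos: [0.5099, -0.1511, 0.1555]
tcp_rot: [-2.727, -1.556, 0.003]
wrist_force: [0.4, 0.8, 0.8]
width: 0.528
grip_force: 0.0
time: 12.02
tool_pos: [0.5096, -0.1518, 0.1555]
tcp_rot: [-3.139, -0.106, 0.004]
wrist_force: [0.0, 1.1, 0.2]
width: 0.527
grip_force: 0.0
time: 12.35
tool_pos: [0.5099, -0.1518, 0.156]
tcp_rot: [-3.13, 0.259, 0.003]
wrist_force: [-0.1, -0.0, 0.5]
width: 0.528
grip_force: 0.0
turn [-3.000e-03 -0.000e+00 -3.137e+00] shift after [-0.49 -0.19  9.  ] before [0.51 0.2  9.  ]
turn [-0.     0.002  0.004] shift after [0.49 0.19 9.  ] before [0.51 0.2  9.  ]
q [-0.34  0.06  1.99 -0.    1.1   1.4 ] t 12.35 pos [ 0.5099 -0.1518  0.156 ] F [-0.1 -0.   0.5] w 0.5279141405706529 0.0
```

```bash
python3 -m crank '[[[0.5,0.2,0,0,0,0],[0,0,3,0,0,0],[0,0,3,0,0,0],[0,0,2,0,0,0],[0,0,1,0,0,0],[0,0,0,0,0,0]]]'; python3 -m crank '[[[0,0,0,0,0,0],[0,0,0,0,0,0],[0,0,0,0,0,0],[0,0,0,0,0,0],[0,0,0,0,0,0],[0,0,0,0,0,0]]]' 0.5 50;python3 nav.py .5144 -.1545 .066 80.3
```

```text
time: 12.85
tool_pos: [0.5131, -0.1539, 0.0642]
tcp_rot: [-3.129, 0.262, 0.009]
wrist_force: [-0.5, 0.0, -0.8]
width: 0.53
grip_force: 0.0
time: 13.35
tool_pos: [0.517, -0.1555, 0.0693]
tcp_rot: [3.129, -0.264, 0.006]
wrist_force: [-0.1, -2.1, 6.0]
width: 0.105
grip_force: 52.2
turn [ 6.000e-03  2.000e-03 -3.141e+00] shift after [0.28 0.05 0.33] before [-0.28 -0.05  0.33]
turn [ 0.001 -0.004  0.001] shift after [-0.28 -0.05  0.33] before [-0.28 -0.05  0.33]
q [-0.34  0.17  2.05 -0.    0.93  1.4 ] t 13.35 pos [ 0.517  -0.1555  0.0693] F [-0.1 -2.1  6. ] w 0.10472068939601041 52.247432470321655
```

```bash
cat > st.py <<'E'
from h import *
s=read_state();c,sn=np.cos(C[2]),np.sin(C[2]);F=s["wrist_force"]
print("t",s["time"],"trig",((loc(s["tool_pos"][:2])[0]+[.155,0])*1000).round(1),"z",s["tool_pos"][2].round(4),"Fx",(F[0]*c+F[1]*sn).round(1),"F",F.round(1))
xs=np.arange(-.02,.1,.001)
for n in("scene","top"):
    g=read_camera(n);cv2.imwrite(f"pics/st_{n}_{s['time']:.2f}.png",g);g=cv2.cvtColor(g,6).astype(np.float32)
    for y in(-.012,0,.012):
        p=proj(n,w(C,np.c_[xs,xs*0+y,xs*0+.05])).astype(np.float32)
        v=cv2.remap(g,p[:,:1],p[:,1:],1)[:,0];d=xs[v<55]
        print(n,y,(d.min()*1000,d.max()*1000,len(d)) if len(d) else None,end="; ")
    print()
E
python3 st.py; python3 -m crank '[[[0,-0.4,0,0,0,0],[0,-0.4,0,0,0,0],[0,-0.4,0,0,0,0],[0,-0.4,0,0,0,0],[0,-0.4,0,0,0,0],[0,-0.4,0,0,0,0],[0,-0.4,0,0,0,0],[0,0,0,0,0,0]]]'; python3 st.py
```

```text
t 13.35 trig [-0.5 -2.7] z 0.0693 Fx -2.1 F [-0.1 -2.1  6. ]
scene -0.012 (np.float64(-20.0), np.float64(10.000000000000027), 15); scene 0 (np.float64(-20.0), np.float64(10.000000000000027), 25); scene 0.012 (np.float64(-20.0), np.float64(7.000000000000024), 12); 
top -0.012 (np.float64(-20.0), np.float64(4.000000000000021), 10); top 0 (np.float64(-3.9999999999999862), np.float64(4.000000000000021), 9); top 0.012 (np.float64(-20.0), np.float64(4.000000000000021), 25); 
time: 14.12
tool_pos: [0.5218, -0.1283, 0.0693]
tcp_rot: [3.128, -0.263, 0.006]
wrist_force: [-1.0, -4.8, 4.9]
width: 0.104
grip_force: 52.2
t 14.1167 trig [27.1 -2.9] z 0.0693 Fx -4.9 F [-1.  -4.8  4.9]
scene -0.012 (np.float64(3.00000000000002), np.float64(37.00000000000005), 16); scene 0 (np.float64(2.000000000000019), np.float64(36.00000000000004), 25); scene 0.012 (np.float64(3.00000000000002), np.float64(35.00000000000004), 12); 
top -0.012 (np.float64(2.000000000000019), np.float64(30.000000000000043), 13); top 0 (np.float64(-20.0), np.float64(31.000000000000046), 25); top 0.012 (np.float64(-20.0), np.float64(30.000000000000043), 51);
```

```bash
python3 -m crank '[[[0,-0.2,0,0,0,0],[0,-0.15,0,0,0,0],[0,0,0,0,0,0],[0,0.4,0,0,0,0],[0,0.4,0,0,0,0],[0,0.4,0,0,0,0],[0,0.4,0,0,0,0],[0,0.4,0,0,0,0]]]'; python3 -m crank '[[[0,0.4,0,0,0,0],[0,0.4,0,0,0,0],[0,0.32,0,0,0,0],[0,0,0,0,0,0],[0,0,0,0,0,0]]]'; python3 st.py
```

```text
time: 14.88
tool_pos: [0.519, -0.1443, 0.0692]
tcp_rot: [3.129, -0.264, 0.006]
wrist_force: [-0.7, -2.3, 6.9]
width: 0.103
grip_force: 52.2
time: 15.3
tool_pos: [0.5171, -0.1553, 0.0693]
tcp_rot: [3.129, -0.265, 0.006]
wrist_force: [-0.1, -1.4, 6.5]
width: 0.104
grip_force: 52.3
t 15.3 trig [-0.3 -2.7] z 0.0693 Fx -1.4 F [-0.1 -1.4  6.5]
scene -0.012 (np.float64(5.000000000000022), np.float64(40.00000000000005), 16); scene 0 (np.float64(6.000000000000023), np.float64(40.00000000000005), 18); scene 0.012 (np.float64(-20.0), np.float64(37.00000000000005), 17); 
top -0.012 (np.float64(5.000000000000022), np.float64(33.00000000000004), 14); top 0 (np.float64(-20.0), np.float64(34.00000000000004), 21); top 0.012 (np.float64(-19.0), np.float64(33.00000000000004), 44);
```

```bash
python3 -m crank '[[[0,-0.45,0,0,0,0],[0,-0.45,0,0,0,0],[0,-0.45,0,0,0,0],[0,-0.45,0,0,0,0],[0,-0.45,0,0,0,0],[0,-0.45,0,0,0,0],[0,-0.42,0,0,0,0],[0,0,0,0,0,0]]]'; python3 st.py;  python3 -m crank '[[[0,0.4,0,0,0,0],[0,0.4,0,0,0,0],[0,0.4,0,0,0,0],[0,0.4,0,0,0,0],[0,0.4,0,0,0,0],[0,0.4,0,0,0,0],[0,0.4,0,0,0,0],[0,0.32,0,0,0,0]]]';python3 -m crank '[[[0,0,0,0,0,0],[0,0,0,0,0,0]]]'; python3 st.py
```

```text
time: 16.07
tool_pos: [0.5224, -0.1248, 0.0692]
tcp_rot: [3.128, -0.263, 0.006]
wrist_force: [0.3, -5.2, 6.2]
width: 0.103
grip_force: 52.2
t 16.0667 trig [30.6 -2.8] z 0.0692 Fx -5.0 F [ 0.3 -5.2  6.2]
scene -0.012 (np.float64(-11.999999999999993), np.float64(69.00000000000007), 20); scene 0 (np.float64(37.00000000000005), np.float64(69.00000000000007), 16); scene 0.012 (np.float64(36.00000000000004), np.float64(68.00000000000007), 10); 
top -0.012 (np.float64(35.00000000000004), np.float64(64.00000000000007), 15); top 0 (np.float64(-20.0), np.float64(64.00000000000007), 40); top 0.012 (np.float64(12.000000000000028), np.float64(64.00000000000007), 37); 
time: 16.83
tool_pos: [0.5171, -0.1553, 0.0693]
tcp_rot: [3.129, -0.264, 0.006]
wrist_force: [-0.7, -0.8, 6.6]
width: 0.107
grip_force: 52.3
time: 17.0
tool_pos: [0.5171, -0.1553, 0.0693]
tcp_rot: [3.129, -0.264, 0.006]
wrist_force: [-0.1, -1.5, 6.2]
width: 0.102
grip_force: 52.3
t 17.0 trig [-0.3 -2.7] z 0.0693 Fx -1.5 F [-0.1 -1.5  6.2]
scene -0.012 (np.float64(-18.0), np.float64(69.00000000000007), 17); scene 0 (np.float64(37.00000000000005), np.float64(69.00000000000007), 16); scene 0.012 (np.float64(60.000000000000064), np.float64(67.00000000000007), 8); 
top -0.012 (np.float64(35.00000000000004), np.float64(64.00000000000007), 15); top 0 (np.float64(-20.0), np.float64(64.00000000000007), 13); top 0.012 (np.float64(13.000000000000028), np.float64(64.00000000000007), 18);
```

```bash
python3 -m crank '[[[0,-0.4,0,0,0,0],[0,-0.4,0,0,0,0],[0,-0.3,0,0,0,0],[0,0,0,0,0,0]]]'; for i in 1; do python3 st.py; done; python3 -m crank '[[[0,-0.2,0,0,0,0],[0,0,0,0,0,0],[0,0,0,0,0,0]]]'; python3 -m crank '[[[0,-0.2,0,0,0,0],[0,0,0,0,0,0],[0,0,0,0,0,0]]]';python3 st.py; python3 -m crank '[[[0,-0.2,0,0,0,0],[0,0,0,0,0,0],[0,0,0,0,0,0]]]';python3 st.py
```

```text
time: 17.43
tool_pos: [0.5189, -0.1448, 0.0692]
tcp_rot: [3.128, -0.263, 0.006]
wrist_force: [-0.6, -4.8, 5.9]
width: 0.104
grip_force: 52.2
t 17.4333 trig [10.3 -2.7] z 0.0692 Fx -4.9 F [-0.6 -4.8  5.9]
scene -0.012 (np.float64(-20.0), np.float64(75.00000000000009), 19); scene 0 (np.float64(46.00000000000006), np.float64(75.00000000000009), 13); scene 0.012 (np.float64(46.00000000000006), np.float64(75.00000000000009), 8); 
top -0.012 (np.float64(45.00000000000006), np.float64(73.00000000000009), 13); top 0 (np.float64(-20.0), np.float64(73.00000000000009), 28); top 0.012 (np.float64(22.000000000000036), np.float64(73.00000000000009), 30); 
time: 17.78
tool_pos: [0.5192, -0.1431, 0.0692]
tcp_rot: [3.128, -0.263, 0.006]
wrist_force: [-1.7, -6.2, 6.2]
width: 0.107
grip_force: 52.2
time: 18.03
tool_pos: [0.5195, -0.1413, 0.0692]
tcp_rot: [3.128, -0.263, 0.006]
wrist_force: [-1.2, -5.9, 5.8]
width: 0.106
grip_force: 52.2
t 18.0333 trig [13.9 -2.8] z 0.0692 Fx -6.0 F [-1.2 -5.9  5.8]
scene -0.012 (np.float64(-20.0), np.float64(78.00000000000009), 19); scene 0 (np.float64(49.0000000000000
[... 288 characters left out ...]
000000000004), np.float64(76.00000000000009), 25); 
time: 18.38
tool_pos: [0.5198, -0.1396, 0.0693]
tcp_rot: [3.127, -0.263, 0.006]
wrist_force: [-0.9, -7.5, 5.8]
width: 0.105
grip_force: 52.2
t 18.3833 trig [15.6 -2.8] z 0.0693 Fx -7.5 F [-0.9 -7.5  5.8]
scene -0.012 (np.float64(-20.0), np.float64(78.00000000000009), 20); scene 0 (np.float64(51.00000000000006), np.float64(78.00000000000009), 12); scene 0.012 (np.float64(72.00000000000007), np.float64(78.00000000000009), 7); 
top -0.012 (np.float64(50.00000000000006), np.float64(76.00000000000009), 17); top 0 (np.float64(-20.0), np.float64(75.00000000000009), 32); top 0.012 (np.float64(28.000000000000043), np.float64(76.00000000000009), 22);
```

```bash
for i in 1; do python3 -m crank '[[[0,-0.2,0,0,0,0],[0,-0.2,0,0,0,0],[0,0,0,0,0,0],[0,0,0,0,0,0]]]';python3 st.py; done; python3 -m crank '[[[0,-0.2,0,0,0,0],[0,0,0,0,0,0],[0,0,0,0,0,0]]]';python3 st.py
```

```text
time: 18.82
tool_pos: [0.5204, -0.1362, 0.0693]
tcp_rot: [3.126, -0.263, 0.006]
wrist_force: [-2.9, -10.0, 5.8]
width: 0.103
grip_force: 52.1
t 18.8167 trig [19.  -2.8] z 0.0693 Fx -10.4 F [ -2.9 -10.    5.8]
scene -0.012 (np.float64(-18.0), np.float64(78.00000000000009), 19); scene 0 (np.float64(54.000000000000064), np.float64(78.00000000000009), 12); scene 0.012 (np.float64(55.000000000000064), np.float64(78.00000000000009), 8); 
top -0.012 (np.float64(54.000000000000064), np.float64(76.00000000000009), 13); top 0 (np.float64(-20.0), np.float64(75.00000000000009), 33); top 0.012 (np.float64(30.000000000000043), np.float64(76.00000000000009), 21); 
time: 19.17
tool_pos: [0.5207, -0.1346, 0.0693]
tcp_rot: [3.126, -0.262, 0.006]
wrist_force: [-1.8, -10.6, 4.6]
width: 0.108
grip_force: 52.1
t 19.1667 trig [20.7 -2.8] z 0.0693 Fx -10.8 F [ -1.8 -10.6   4.6]
scene -0.012 (np.float64(-20.0), np.float64(78.00000000000009), 19); scene 0 (np.float64(-20.0), np.float64(78.00000000000009), 10); scene 0.012 (np.float64(72.00000000000007), np.float64(78.00000000000009), 7); 
top -0.012 (np.float64(55.000000000000064), np.float64(76.00000000000009), 14); top 0 (np.float64(-20.0), np.float64(75.00000000000009), 37); top 0.012 (np.float64(34.00000000000004), np.float64(76.00000000000009), 16);
```

```bash
python3 -m crank '[[[0,-0.15,0,0,0,0],[0,-0.13,0,0,0,0],[0,0,0,0,0,0],[0,0,0,0,0,0],[0,0,0,0,0,0],[0,0,0,0,0,0]]]';python3 st.py
python3 - <<'E'
import cv2,glob
from h import *
# collar: brightness centroid + bystander/scraper change vs. first picture
S=lambda l:0
for n in("scene","top"):
    f=sorted(glob.glob(f"pics/st_{n}_*.png"),key=lambda s:float(s.split("_")[-1][:-4]))[-1]
    a=cv2.imread(f"pics/{n}0.png");b=cv2.imread(f)
    for nm,p in(("viala",[.432,.142,.05]),("vialc",[.380,-.154,.05])):
        u=proj(n,[p])[0].astype(int);d=cv2.absdiff(a,b)[u[1]-8:u[1]+9,u[0]-8:u[0]+9];print(n,nm,d.mean().round(1))
    g=cv2.cvtColor(b,6).astype(np.float32);xs=np.arange(.07,.125,.002)
    p=proj(n,w(C,np.c_[xs,xs*0,xs*0+.062])).astype(np.float32);print(n,cv2.remap(g,p[:,:1],p[:,1:],1)[:,0].astype(int).tolist())
E
```

```text
time: 19.77
tool_pos: [0.5211, -0.1324, 0.0693]
tcp_rot: [3.125, -0.262, 0.006]
wrist_force: [-1.1, -13.4, 5.0]
width: 0.108
grip_force: 52.1
t 19.7667 trig [22.9 -2.9] z 0.0693 Fx -13.4 F [ -1.1 -13.4   5. ]
scene -0.012 (np.float64(-19.0), np.float64(78.00000000000009), 21); scene 0 (np.float64(58.000000000000064), np.float64(78.00000000000009), 14); scene 0.012 (np.float64(58.000000000000064), np.float64(78.00000000000009), 8); 
top -0.012 (np.float64(57.000000000000064), np.float64(76.00000000000009), 15); top 0 (np.float64(-20.0), np.float64(75.00000000000009), 42); top 0.012 (np.float64(33.00000000000004), np.float64(76.00000000000009), 22); 
scene viala 5.4
scene vialc 59.0
scene [75, 77, 28, 28, 27, 63, 111, 136, 136, 137, 137, 149, 153, 155, 157, 156, 155, 154, 150, 118, 129, 136, 136, 133, 115, 90, 99, 99]
top viala 18.3
top vialc 18.3
top [8, 1, 20, 78, 120, 139, 137, 119, 121, 138, 162, 168, 166, 166, 166, 166, 166, 162, 153, 140, 138, 124, 100, 80, 83, 97, 97, 96]
```

```bash
python3 -c "
from workcell import *
print(finish_job())"
```

```text
the job is handed in; nothing more can be done
None
```

I handed the job in at about 20 s: the chips are off the plate, the scraper is standing on the bench, and the flacon is seated against the fixed jaw with the pad pressed in about 10 mm (estimated from push force and camera) while the gripper holds the trigger forward.

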